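# Open the gauging nest and seat the block in its fence corner

## Robot

A 6-joint arm with a two-finger parallel gripper is mounted at the origin on the work surface. World frame = base frame: x ahead of the robot, y to its left, z up, the work surface at z = 0. Lengths are in m, angles in rad, forces in N, time in s.
With the tool pointing down it reaches from about 0.35 to 0.725 m from the base axis. Payload 6 kg.
Tool frame: the origin (TCP) lies between the finger pads; the fingertips stand 19 mm ahead of it and the grasp point (between the pads) is the TCP; z points along the fingers, y is the line along which they close (so a half turn about z gives the same grasp; the last joint's range is limited). The gripper opens to 85 mm and grips with 20 to 120 N. Pads are 22 mm wide; open, the fingers measure 114 mm over their backs; the gripper's body (76 mm by 85 mm) begins 54 mm behind the grasp point. The pads swing forward as they close: fully open they stand 13 mm farther back than shut.
Start: joints at [-0.774, 0.04, 0.085, 0, -1.615, -0.334], TCP at [0.268, -0.537, 0.25] pointing down, gripper open.
Joint ranges: [-2.56, 2.56], [-1.29, 2.01], [-1.08, 1.49], [-3.29, 1.98], [-2.81, -0.18], [-2.99, 2.99]. Speed limits (rad/s): [2.57, 2.57, 3.01, 3.14, 3.14, 3.14].

## Interface

Orientations are given as [roll, pitch, yaw] about the fixed x, y, z axes, in that order (R = Rz(yaw) Ry(pitch) Rx(roll)).
In Python, from plant import manip gives the robot as it stands. The module is installed in compiled form; this text tells all that it offers.
- The arm moves only by the tool carry_out, never from a script. Its argument "plan" is a list of rows, each an object with "xyz": the shift along the tool's x, y, z in mm, a list of three; "turn": the turn about the tool's z in rad. In form: [{"xyz": [dx, dy, dz], "turn": turn}, ...]. A call has 1 to 20 rows; each row is the pose to reach, as a shift and turn from the pose commanded when the call began, along the tool's axes at that moment; what a row does not reach only later rows make up. A row lasts 1/10 s, in which the tool goes at most 50 mm and 8.59 degrees, less where a joint would pass 70% of its speed; a pose out of reach is approached as far as the arm can. A call with a gripper value outside its range is refused whole. "gripper" is the finger opening in mm, from 0 to 85.4, set as the call begins (left out, the last holds). The fingers move at their own pace and stop on an object; the grip force is fixed at half the most. Time passes only in rows, so rows that repeat a pose let the fingers close. It gives the time, the measured TCP pose, the force, the opening and the grip force at its end, in the units of the state.
- manip.observe(): the state, without advancing time (a new reading comes with each control period).
- manip.read_camera(name): name is "side" or "top" or "wrist"; returns the picture (480x640x3 uint8, red, green, blue); there is no depth.
- manip.calibration(name): a dict with "mtx" (3x3 intrinsics, pixels), "camera_from_world" (4x4, takes a point from world to camera coordinates). Camera axes: x right, y down, z forward; pixel columns grow to the right and rows downward; lengths in m; the calibration is good to about 2 mm. The wrist camera is an equidistant fisheye: a pixel r from the principal point sees the ray r / f radians off the axis. A picture is of the moment at which its call begins: read the wrist's pose just before it. calibration takes no time and is no camera call; for the wrist camera it gives the pose at the moment of the call.
- manip.job_done(): hands the job in; it is judged then, once.
The state is a dict: "clock": time; "q": joint angles; "joint_velocities": joint speeds; "joint_torque": joint torques, N m; "position": TCP position; "eef_rot": TCP orientation; "ft_force": force on the tool from outside, world axes, zero at the start; "ft_torque": the same for the moment, N m; "finger_gap": finger opening in m; "grasp_force": force on a finger pad.
Only numpy, scipy, OpenCV 4.12 (cv2) and the standard library are available. Lean on these libraries where they do the work, as an engineer would, in place of code of your own. Each camera call takes 0.05 s, during which the arm holds its last target. There are 200 camera calls.

## Task

Lift the clear cover of the gauging nest by its bar until it rests on its stop and leave it open there. Then push the aluminium block that lies loose underneath back into the corner of the nest, so that it lies square and flush against both the back fence and the left fence. Leave the setting ring, the drilled disc and the wooden gauge case beside the nest where they are.

Things in the scene. Friction and masses are not known exactly. Their poses are not given: they have to be found in the camera images.
- nest: Fixed gauging nest: dark plate, top 12 mm above table. Origin on the table; x towards the back fence (away from robot), y left. Plate x -130..100, y -175..135 mm. Two grey fences, tops 67 mm above table, 16 mm thick: back one's face at x = 70 mm (y -170..130), left one's face at y = 110 mm (x -120..70). Front and right open but for a 14 mm post, as tall, at (-55, -163) mm that carries the cover.
- corner (a point): The inner corner where both fence faces and the plate's top meet, at (70, 110, 12) mm in the nest's axes.
- cover (a joint): Angle of the clear flat cover (150 mm deep, 296 wide, 6 thick) hinged on top of the back fence: 0 = level, shut; 1.08 rad = front edge up, on its stop. Stiff hinge: stays where left; 4 to 6 N at the bar lifts it. On its stop it leans over the corner like a car bonnet, front edge 200 mm above the table: an upright tool at the seated block hits it; tilt the tool, fingers forward and down.
- cover_bar (a point): Middle of the cover's handle: round aluminium bar 12 mm thick, 120 mm long, parallel to the hinge (nest y), 40 mm in front of the cover's front edge in the cover's plane, on an arm at each end. 190 mm from the hinge axis, 72 mm above the table when shut; moves with the cover.
- cover_hinge (a point): Point on the hinge axis (axis along nest y) straight behind the bar's middle, at (78, -22, 72) mm in the nest's axes.
- block: Loose aluminium bearing block 40 (x) x 120 (y) x 35 mm high, about 0.4 kg, three dark bores on top. Origin: centre of its underside, on the nest's plate. It starts under the cover, turned up to 17 degrees from the nest's axes, its centre up to 60 mm short of its place in x and in y. Seated, its centre is at (50, 50, 12) mm in the nest's axes, axes parallel to the nest's.
- block_left (a point): Lower left back edge corner of the block, at (+20, +60, 0) mm in the block's axes; seated it is in the nest's corner.
- block_right (a point): Lower right back corner of the block, at (+20, -60, 0) mm in the block's axes.
- setting_ring: Bystander: steel setting ring, 84 mm across, 50 mm bore, 26 mm high, loose on the table beside the nest. Origin at the centre of its underside.
- hole_disc: Bystander: dark steel drilled disc, 90 mm across, 14 mm high, loose on the table beside the nest. Origin at the centre of its underside.
- gauge_case: Bystander: closed wooden gauge case 80 x 60 x 30 mm, loose on the table beside the nest. Origin at the centre of its underside.

How it is judged:
By the outcome, as a careful person would: the job done as asked, in the order asked, and still so for the second after the job is handed in, with the robot touching nothing.
It also fails if it takes over 66 s, if anything falls off the work surface, if the arm or the gripper's body presses on something with over 40 N, if the wrist force passes 120 N, or if a joint passes its speed limit or range.

## Working session

There is one attempt and no reset: what is moved stays moved. The work goes in short steps, Python scripts to look and compute and a tool call to move; the robot and the scene stay as the last step left them, time stands still between calls to the robot, and variables do not carry over. Pictures are saved under pics/ and viewed, at most 10 in all, crops included, and the job is handed in when it is done.

Besides the shell and the picture viewer there is one more tool, called as a command line: name --argument value ..., lists and objects as JSON in quotes. carry_out: Moves the arm, as the interface text tells. Its arguments: {"type":"object","properties":{"plan":{"type":"array"},"gripper":{"type":"number"}},"required":["plan"]}

```bash
mkdir -p pics; ls; python3 - <<'E'
from plant import manip
import cv2, numpy as np
np.set_printoptions(precision=4,suppress=True)
print(manip.observe())
for n in ("side","top"):
    im=manip.read_camera(n); cv2.imwrite(f"pics/{n}0.png",im[:,:,::-1]); c=manip.calibration(n); print(n,c)
print(manip.calibration("wrist"))
E
```

```text
pics
{'clock': 0.0, 'q': array([-0.7743,  0.0408,  0.0838, -0.0005, -1.6155, -0.3337]), 'joint_velocities': array([-0.0005, -0.001 ,  0.0016,  0.0004, -0.0004, -0.0011]), 'joint_torque': array([ -0.0008, -36.8206,  34.7406,   6.932 ,  -0.0054,   0.    ]), 'position': array([ 0.2678, -0.5366,  0.2493]), 'eef_rot': array([ 3.1398, -0.0001, -2.6787]), 'ft_force': array([ 0.9811, -0.7587,  0.1195]), 'ft_torque': array([ 0.0211,  0.0047, -0.0101]), 'grasp_force': 0.0, 'finger_gap': 0.08542573908310178}
side {'mtx': array([[531.1106,   0.    , 332.0782],
       [  0.    , 531.1106, 241.6564],
       [  0.    ,   0.    ,   1.    ]]), 'camera_from_world': array([[-0.9982, -0.0582,  0.0149,  0.5616],
       [-0.0523,  0.72  , -0.692 ,  0.0209],
       [ 0.0296, -0.6916, -0.7217,  1.2108],
       [ 0.    ,  0.    ,  0.    ,  1.    ]])}
top {'mtx': array([[511.0811,   0.    , 322.8532],
       [  0.    , 511.0811, 234.2393],
       [  0.    ,   0.    ,   1.    ]]), 'camera_from_world': array([[ 0.0016, -0.9996, -0.0286,  0.0721],
       [-0.9945,  0.0014, -0.105 ,  0.5941],
       [ 0.105 ,  0.0286, -0.9941,  1.239 ],
       [ 0.    ,  0.    ,  0.    ,  1.    ]])}
{'mtx': array([[371.6483,   0.    , 317.1881],
       [  0.    , 371.6483, 236.6815],
       [  0.    ,   0.    ,   1.    ]]), 'camera_from_world': array([[-0.4463,  0.8949,  0.0008,  0.6   ],
       [ 0.8466,  0.422 ,  0.3243, -0.0427],
       [ 0.2898,  0.1455, -0.946 ,  0.3811],
       [ 0.    ,  0.    ,  0.    ,  1.    ]])}
```

View pics/side0.png

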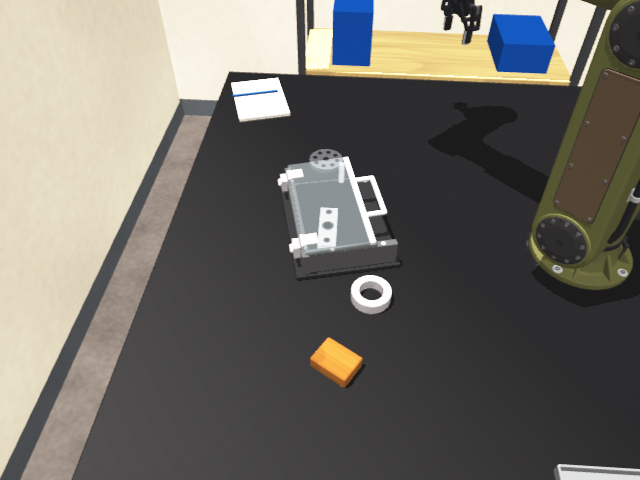

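View pics/top0.png

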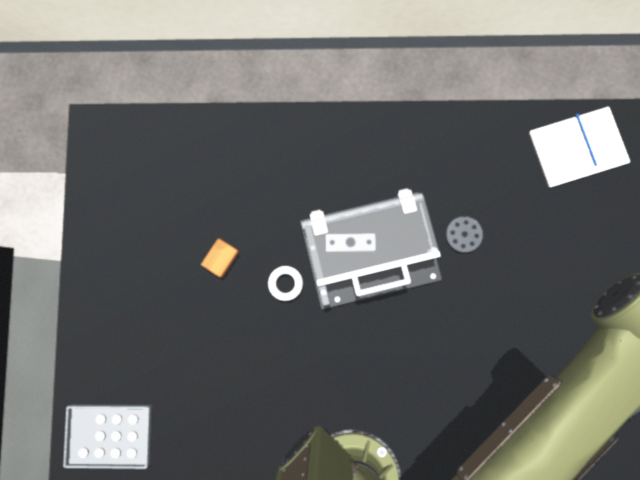

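The top view shows the nest turned about 10°. The bar's middle is near (382,285), the block near (350,242), the ring at (285,283), the disc at (464,234) and the case at (220,258). In the side view the bar is near (374,196) and the block near (328,227).

```bash
python3 - <<'E'
import cv2, numpy as np
t=cv2.imread("pics/top0.png")[185:315,295:445]; s=cv2.imread("pics/side0.png")[150:280,270:405]
f=lambda a,w,h:cv2.resize(a,(w,h),interpolation=cv2.INTER_CUBIC)
cv2.imwrite("pics/c0.png",np.hstack([f(t,420,364),f(s,378,364)]))
E
```

```text
(no output)
```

View pics/c0.png

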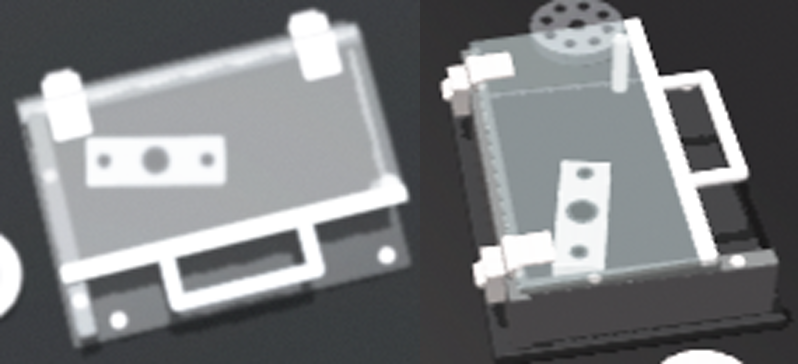

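The cover, its bar and the block with three bores are all clear in both views. Next I triangulate the bar ends and the bores.

```bash
cat > h.py <<'E'
import cv2, numpy as np
from plant import manip
np.set_printoptions(precision=4,suppress=True)
C={n:manip.calibration(n) for n in ("side","top")}
P={n:c["mtx"]@c["camera_from_world"][:3] for n,c in C.items()}
def tri(t,s):
    X=cv2.triangulatePoints(P["top"],P["side"],np.float64(t),np.float64(s)).ravel(); X=X[:3]/X[3]
    e=[np.round((lambda p:p[:2]/p[2])(P[n]@np.r_[X,1])-q,1) for n,q in (("top",t),("side",s))]
    return X,e
def plane(n,p,z):   # pixel -> world at height z
    c=C[n];T=c["camera_from_world"];R=T[:3,:3];o=-R.T@T[:3,3]
    d=R.T@np.linalg.inv(c["mtx"])@np.r_[p,1]; return o+d*(z-o[2])/d[2]
E
cat > m.py <<'E'
from h import *
T=lambda x,y:np.array([295+x/2.8,185+y/2.8]); S=lambda x,y:np.array([270+(x-420)/2.8,150+y/2.8])
k=0.5*(1-1/2.8)  # resize offset
pts=dict(barL=((178,304),(742,176)),barR=((320,270),(711,77)),boreL=((104,160),(578,252)),boreC=((156,159),(582,211)),boreR=((207,159),(585,173)),railL=((66,272),(710,258)),railR=((403,193),(633,24)))
for n,(a,b) in pts.items():
    X,e=tri(T(*a),S(*b)); print(n,X,*e, plane("top",T(*a),.072 if n[0]!="b" or n[:3]=="bar" else .047))
print(plane("top",T(78,346),.012),plane("top",T(410,264),.012))
E
python3 m.py
```

```text
barL [ 0.4474 -0.0139  0.0745] [-0.   0.3] [-0.3 -0. ] [ 0.448  -0.0141  0.072 ]
barR [ 0.4743 -0.1337  0.0761] [-0.1  1.1] [-1.  -0.1] [ 0.4769 -0.1345  0.072 ]
boreL [0.573  0.049  0.0432] [-0.   0.1] [-0.1 -0. ] [0.573  0.0489 0.047 ]
boreC [0.5733 0.0033 0.0435] [-0.   0.3] [-0.3 -0. ] [0.5738 0.0034 0.047 ]
boreR [ 0.5735 -0.0413  0.0436] [-0.   0.2] [-0.2 -0. ] [ 0.5738 -0.0411  0.047 ]
railL [0.4734 0.081  0.0775] [-0.1  0.6] [-0.7 -0.1] [0.475  0.0811 0.072 ]
railR [ 0.5416 -0.2056  0.0731] [-0.   0.3] [-0.3 -0. ] [ 0.5423 -0.2059  0.072 ]
[0.4102 0.0724 0.012 ] [ 0.4831 -0.2225  0.012 ]
```

carry_out --plan '[{"xyz":[-40,35,5],"turn":-0.13},{"xyz":[-80,69,10],"turn":-0.27},{"xyz":[-120,103,15],"turn":-0.4},{"xyz":[-160,138,20],"turn":-0.54},{"xyz":[-200,172,26],"turn":-0.67},{"xyz":[-240,206,32],"turn":-0.8},{"xyz":[-280,241,37],"turn":-0.94},{"xyz":[-320,275,42],"turn":-1.07},{"xyz":[-350,301,46],"turn":-1.2},{"xyz":[-370,318,49],"turn":-1.3},{"xyz":[-380,327,50],"turn":-1.342},{"xyz":[-380,327,50],"turn":-1.342},{"xyz":[-380,327,50],"turn":-1.342}]' --gripper 45

```text
clock: 1.4
position: [0.4617, -0.0749, 0.2002]
eef_rot: [3.141, -0.0, -1.338]
ft_force: [0.3, 0.6, -0.3]
finger_gap: 0.0453
grasp_force: 0.0
```

```bash
python3 - <<'E'
from h import *
s=manip.observe(); print({k:s[k] for k in("clock","q","position","eef_rot","ft_force")})
c=manip.calibration("wrist"); np.save("w1.npy",c["camera_from_world"])
cv2.imwrite("pics/w1.png",manip.read_camera("wrist")[:,:,::-1])
E
```

```text
{'clock': 1.4, 'q': array([ 0.2727, -0.3224, -0.3319,  0.0001, -1.5619, -0.0395]), 'position': array([ 0.4617, -0.0749,  0.2002]), 'eef_rot': array([ 3.141 , -0.0001, -1.3376]), 'ft_force': array([ 0.2525,  0.6219, -0.316 ])}
```

View pics/w1.png

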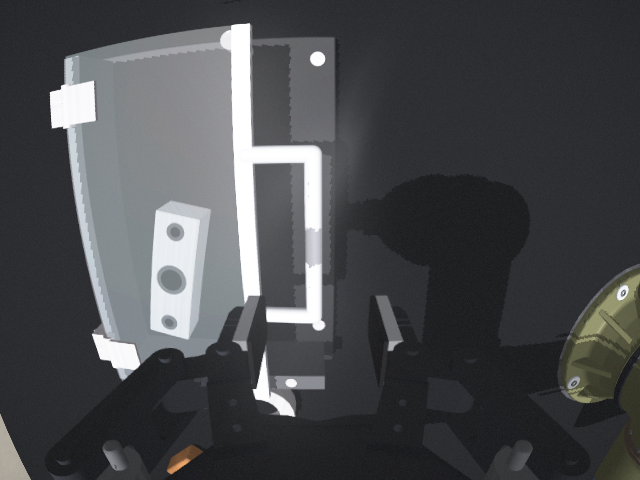

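The wrist view shows the bar's centre line at x≈313, from (313,153) to (313,315), lying between the fingers' lines. The cover's front rail is to its left, with the block beneath. I'll check the bar by wrist ray against the earlier fix.

```bash
cat >> h.py <<'E'
def wray(T,p):
    m=manip.calibration("wrist")["mtx"]; v=(np.array(p,float)-m[:2,2])/m[0,0]; r=np.hypot(*v)
    d=np.r_[v/r*np.sin(r),np.cos(r)]; R=T[:3,:3]; return -R.T@T[:3,3],R.T@d
def wplane(T,p,z):
    o,d=wray(T,p); return o+d*(z-o[2])/d[2]
E
python3 - <<'E'
from h import *
T=np.load("w1.npy")
for p in [(313,153),(313,234),(313,316)]: print(wplane(T,p,.072))
for p in [(175,232),(172,279),(169,322)]: print("bore",wplane(T,p,.047))
s=np.array([.9728,.2317]);
E
```

```text
[ 0.4781 -0.1301  0.072 ]
[ 0.4649 -0.0737  0.072 ]
[ 0.4494 -0.0074  0.072 ]
bore [ 0.5748 -0.0409  0.047 ]
bore [0.5737 0.0031 0.047 ]
bore [0.5741 0.0491 0.047 ]
```

carry_out --plan '[{"xyz":[0,-2,20],"turn":0},{"xyz":[0,-2,45],"turn":0},{"xyz":[0,-2,70],"turn":0},{"xyz":[0,-2,90],"turn":0},{"xyz":[0,-2,105],"turn":0},{"xyz":[0,-2,118],"turn":0},{"xyz":[0,-2,126],"turn":0},{"xyz":[0,-2,128],"turn":0},{"xyz":[0,-2,128],"turn":0}]' --gripper 30

```text
clock: 2.35
position: [0.4641, -0.0742, 0.0726]
eef_rot: [-3.141, -0.0, -1.337]
ft_force: [0.5, -0.7, -0.5]
finger_gap: 0.0296
grasp_force: 0.0
```

carry_out --plan '[{"xyz":[0,0,0],"turn":0},{"xyz":[0,0,0],"turn":0},{"xyz":[0,0,0],"turn":0},{"xyz":[0,0,0],"turn":0},{"xyz":[0,0,0],"turn":0},{"xyz":[0,0,0],"turn":0}]' --gripper 5

```text
clock: 2.95
position: [0.4643, -0.0741, 0.0727]
eef_rot: [-3.14, -0.0, -1.337]
ft_force: [2.8, 0.1, 1.5]
finger_gap: 0.0102
grasp_force: 58.5
```

carry_out --plan '[{"xyz":[0,-0.8,-17.1],"turn":0},{"xyz":[0,-3.1,-34],"turn":0},{"xyz":[0,-6.9,-50.7],"turn":0},{"xyz":[0,-12.2,-66.9],"turn":0},{"xyz":[0,-18.9,-82.6],"turn":0},{"xyz":[0,-27,-97.7],"turn":0},{"xyz":[0,-36.5,-111.9],"turn":0},{"xyz":[0,-47.2,-125.3],"turn":0},{"xyz":[0,-58.9,-137.6],"turn":0},{"xyz":[0,-71.9,-148.8],"turn":0},{"xyz":[0,-85.8,-158.9],"turn":0},{"xyz":[0,-93,-163.4],"turn":0},{"xyz":[0,-93,-163.4],"turn":0}]'

```text
clock: 4.25
position: [0.5552, -0.0502, 0.227]
eef_rot: [3.135, 0.006, -1.336]
ft_force: [17.5, 0.2, -27.2]
finger_gap: 0.01
grasp_force: 58.8
```

carry_out --plan '[{"xyz":[0,-3,5],"turn":0},{"xyz":[0,-6,4.7],"turn":0},{"xyz":[0,-6,4.7],"turn":0},{"xyz":[0,-8.5,3.2],"turn":0},{"xyz":[0,-10.7,2],"turn":0},{"xyz":[0,-10.7,2],"turn":0}]'

```text
clock: 4.85
position: [0.5629, -0.0485, 0.231]
eef_rot: [3.135, 0.004, -1.335]
ft_force: [-5.3, 6.1, -1.8]
finger_gap: 0.0103
grasp_force: 61.1
```

```bash
python3 - <<'E'
from h import *
s=manip.observe(); print({k:s[k] for k in("clock","q","position","eef_rot","ft_force","ft_torque","joint_velocities")})
a=manip.read_camera("side")[60:300,230:430,::-1]; b=manip.read_camera("top")[150:330,280:480,::-1]
f=lambda a:cv2.resize(a,None,fx=2,fy=2,interpolation=cv2.INTER_CUBIC)
o=np.zeros((480,800,3),np.uint8); o[:480,:400]=f(a); o[:360,400:]=f(b); cv2.imwrite("pics/c2.png",o)
E
```

```text
{'clock': 4.85, 'q': array([ 0.2667, -0.0474, -0.0361, -0.0042, -1.5889, -0.0313]), 'position': array([ 0.5629, -0.0485,  0.231 ]), 'eef_rot': array([ 3.1346,  0.004 , -1.3353]), 'ft_force': array([-5.3114,  6.1328, -1.7903]), 'ft_torque': array([1.8054, 2.0442, 0.0918]), 'joint_velocities': array([ 0.001 , -0.004 , -0.0038,  0.0015,  0.0047, -0.0011])}
```

View pics/c2.png

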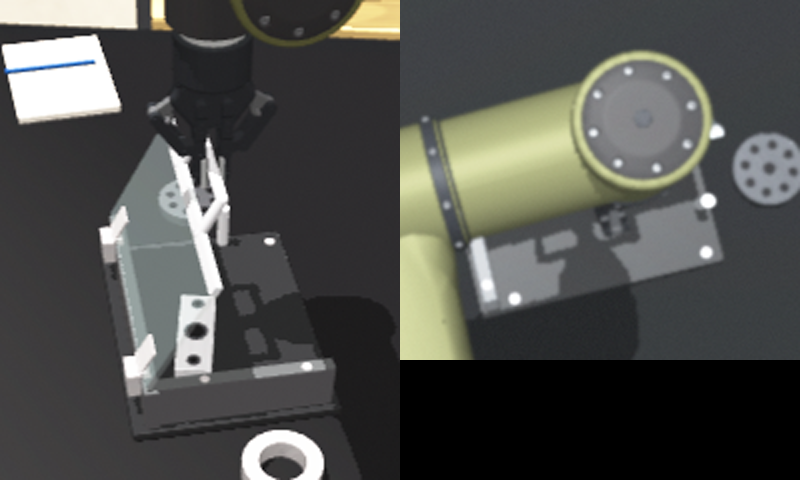

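The side view shows the cover nearly upright with the bar held in the fingers; the block hasn't moved. I keep going along the tangent until the stop resists.

carry_out --plan '[{"xyz":[0,-4,-2],"turn":0},{"xyz":[0,-7,-3.5],"turn":0},{"xyz":[0,-7,-3.5],"turn":0}]'

```text
clock: 5.25
position: [0.5649, -0.0482, 0.2324]
eef_rot: [3.121, 0.005, -1.336]
ft_force: [-26.4, 4.0, -3.0]
finger_gap: 0.0101
grasp_force: 61.0
```

carry_out --plan '[{"xyz":[0,-3,-1.5],"turn":0},{"xyz":[0,-6,-3],"turn":0},{"xyz":[0,-6,-3],"turn":0}]'

```text
clock: 5.55
position: [0.5652, -0.0482, 0.2325]
eef_rot: [3.104, 0.006, -1.337]
ft_force: [-48.9, 2.8, -4.7]
finger_gap: 0.0098
grasp_force: 61.6
```

carry_out --plan '[{"xyz":[0,4.5,2],"turn":0},{"xyz":[0,9.5,4.5],"turn":0},{"xyz":[0,9.5,4.5],"turn":0}]'

```text
clock: 5.85
position: [0.5648, -0.0482, 0.2324]
eef_rot: [3.132, 0.004, -1.336]
ft_force: [-11.4, 3.9, -3.3]
finger_gap: 0.0104
grasp_force: 61.4
```

carry_out --plan '[{"xyz":[0,0,0],"turn":0},{"xyz":[0,0,0],"turn":0},{"xyz":[0,0,0],"turn":0},{"xyz":[0,0,-10],"turn":0},{"xyz":[0,0,-30],"turn":0},{"xyz":[0,0,-60],"turn":0},{"xyz":[0,0,-90],"turn":0},{"xyz":[0,0,-110],"turn":0},{"xyz":[0,0,-110],"turn":0}]' --gripper 34

```text
clock: 6.75
position: [0.5688, -0.0498, 0.3505]
eef_rot: [-3.135, -0.001, -1.337]
ft_force: [0.4, 1.3, 0.1]
finger_gap: 0.0339
grasp_force: 0.0
```

```bash
python3 - <<'E'
from h import *
s=manip.observe(); print({k:s[k] for k in("clock","q","position","eef_rot","ft_force")})
c=manip.calibration("wrist"); np.save("w2.npy",c["camera_from_world"])
w=manip.read_camera("wrist")[:,:,::-1]; cv2.imwrite("pics/w2.png",w)
a=manip.read_camera("side")[:,:,::-1]; cv2.imwrite("pics/s2.png",a)
cv2.imwrite("pics/c3.png",np.hstack([cv2.resize(w,(400,300)),cv2.resize(a[100:280,230:430],(400,360))[:300]]))
E
```

```text
{'clock': 6.75, 'q': array([ 0.265 , -0.0085,  0.2187,  0.0017, -1.7913, -0.0312]), 'position': array([ 0.5688, -0.0498,  0.3505]), 'eef_rot': array([-3.1349, -0.0014, -1.3374]), 'ft_force': array([0.4067, 1.2652, 0.0686])}
```

View pics/c3.png

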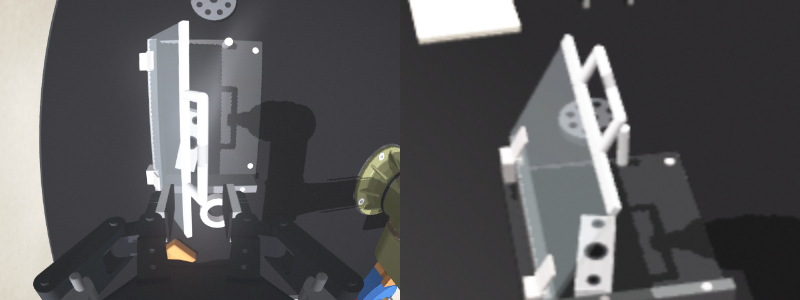

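The cover is open on its stop (the force rose with no further motion, and it stayed after release). The moves offer no tilt directly, so I test in free space whether an out-of-reach pose tilts the tool.

carry_out --plan '[{"xyz":[0,-50,0],"turn":0},{"xyz":[0,-100,0],"turn":0},{"xyz":[0,-150,0],"turn":0},{"xyz":[0,-200,0],"turn":0},{"xyz":[0,-230,0],"turn":0},{"xyz":[0,-230,0],"turn":0},{"xyz":[0,-230,0],"turn":0},{"xyz":[0,-230,0],"turn":0}]'

```text
clock: 7.65
position: [0.7914, 0.0036, 0.3463]
eef_rot: [-3.141, -0.001, -1.337]
ft_force: [-0.8, -0.2, 1.4]
finger_gap: 0.0338
grasp_force: 0.0
```

carry_out --plan '[{"xyz":[0,0,0],"turn":0}]'

```text
clock: 7.75
position: [0.7906, 0.0033, 0.3495]
eef_rot: [-3.137, -0.0, -1.337]
ft_force: [-0.3, -0.1, 0.5]
finger_gap: 0.034
grasp_force: 0.0
```

carry_out --plan '[{"xyz":[0,-50,0],"turn":0},{"xyz":[0,-100,0],"turn":0},{"xyz":[0,-130,0],"turn":0},{"xyz":[0,-130,0],"turn":0},{"xyz":[0,-130,0],"turn":0}]'

```text
clock: 8.25
position: [0.8538, 0.0313, 0.3149]
eef_rot: [-3.095, -0.009, -1.337]
ft_force: [-1.3, -0.2, 2.6]
finger_gap: 0.0341
grasp_force: 0.0
```

carry_out --plan '[{"xyz":[0,0,0],"turn":0}]'

```text
clock: 8.35
position: [0.8534, 0.0308, 0.3158]
eef_rot: [-3.095, -0.009, -1.338]
ft_force: [-0.9, 0.3, 0.1]
finger_gap: 0.0338
grasp_force: 0.0
```

```bash
python3 - <<'E'
from h import *
s=manip.observe(); print({k:s[k] for k in("clock","q","position","eef_rot","ft_force")})
E
```

```text
{'clock': 8.35, 'q': array([ 0.2726,  0.9868,  1.4916,  0.0124, -2.0294, -0.0334]), 'position': array([0.8534, 0.0308, 0.3158]), 'eef_rot': array([-3.095 , -0.0093, -1.3376]), 'ft_force': array([-0.8824,  0.2993,  0.092 ])}
```

carry_out --plan '[{"xyz":[0,50,0],"turn":0},{"xyz":[0,100,0],"turn":0},{"xyz":[0,150,0],"turn":0},{"xyz":[0,150,0],"turn":0},{"xyz":[0,150,0],"turn":0}]'

```text
clock: 8.85
position: [0.7062, -0.0045, 0.3098]
eef_rot: [-3.093, -0.009, -1.338]
ft_force: [0.1, 0.9, 2.2]
finger_gap: 0.0337
grasp_force: 0.0
```

```bash
python3 - <<'E'
from h import *
s=manip.observe(); print({k:s[k] for k in("clock","q","position","eef_rot","ft_force")})
E
```

```text
{'clock': 8.85, 'q': array([ 0.281 ,  0.3035,  0.4849,  0.0114, -1.704 , -0.0458]), 'position': array([ 0.7062, -0.0045,  0.3098]), 'eef_rot': array([-3.093 , -0.009 , -1.3376]), 'ft_force': array([0.1076, 0.8711, 2.1905])}
```

The tilt persists (fingers now 2.7° forward), so repeated over-reach can build it up. I'll do that in free air above and behind the nest.

carry_out --plan '[{"xyz":[0,-45,0],"turn":0},{"xyz":[0,-90,0],"turn":0},{"xyz":[0,-130,0],"turn":0},{"xyz":[0,-170,0],"turn":0},{"xyz":[0,-200,0],"turn":0}]'

```text
clock: 9.35
position: [0.8688, 0.038, 0.3035]
eef_rot: [-3.071, -0.017, -1.34]
ft_force: [52.4, -27.0, 85.4]
finger_gap: 0.0344
grasp_force: 0.0
```

carry_out --plan '[{"xyz":[0,-50,0],"turn":0},{"xyz":[0,-100,0],"turn":0}]'

```text
clock: 9.55
position: [0.895, 0.0564, 0.2712]
eef_rot: [-3.042, -0.021, -1.337]
ft_force: [-0.2, -0.4, 1.3]
finger_gap: 0.0341
grasp_force: 0.0
```

carry_out --plan '[{"xyz":[0,-150,0],"turn":0},{"xyz":[0,-300,0],"turn":0}]'

```text
clock: 9.75
position: [0.9185, 0.0719, 0.2572]
eef_rot: [-2.993, -0.029, -1.34]
ft_force: [-0.8, -0.3, -0.2]
finger_gap: 0.0338
grasp_force: 0.0
```

```bash
python3 - <<'E'
from h import *
s=manip.observe(); print({k:s[k] for k in("clock","q","position","eef_rot","joint_velocities")})
E
```

```text
{'clock': 9.75, 'q': array([ 0.3075,  1.0674,  1.4916,  0.0417, -1.8485, -0.0599]), 'position': array([0.9185, 0.0719, 0.2572]), 'eef_rot': array([-2.9928, -0.0291, -1.3398]), 'joint_velocities': array([ 0.0619,  0.1623,  0.0002,  0.0098,  0.2023, -0.061 ])}
```

carry_out --plan '[{"xyz":[0,-100,-40],"turn":0},{"xyz":[0,-200,-80],"turn":0}]'

```text
clock: 9.95
position: [0.9264, 0.0856, 0.2663]
eef_rot: [-2.955, -0.036, -1.34]
ft_force: [-0.4, 0.2, 0.5]
finger_gap: 0.0339
grasp_force: 0.0
```

carry_out --plan '[{"xyz":[0,-150,-60],"turn":0},{"xyz":[0,-300,-120],"turn":0}]'

```text
clock: 10.15
position: [0.9331, 0.0984, 0.28]
eef_rot: [-2.913, -0.042, -1.341]
ft_force: [-0.3, -0.3, -0.9]
finger_gap: 0.034
grasp_force: 0.0
```

carry_out --plan '[{"xyz":[0,-150,-60],"turn":0},{"xyz":[0,-300,-120],"turn":0}]'

```text
clock: 10.35
position: [0.9386, 0.11, 0.2952]
eef_rot: [-2.873, -0.047, -1.343]
ft_force: [-0.1, 0.8, 0.1]
finger_gap: 0.0341
grasp_force: 0.0
```

```bash
python3 - <<'E'
from h import *
s=manip.observe(); print({k:s[k] for k in("clock","q","position","eef_rot","joint_velocities")})
print(plane("top",(330,105),0),plane("top",(330,45),0))
E
```

```text
{'clock': 10.35, 'q': array([ 0.3534,  1.0402,  1.4916,  0.0799, -1.7602, -0.0933]), 'position': array([0.9386, 0.11  , 0.2952]), 'eef_rot': array([-2.873 , -0.0474, -1.3425]), 'joint_velocities': array([ 0.0612, -0.044 ,  0.0014,  0.0245, -0.0082, -0.0515])}
[0.9379 0.0549 0.    ] [1.1024 0.0549 0.    ]
```

carry_out --plan '[{"xyz":[50,-150,-60],"turn":0},{"xyz":[100,-300,-120],"turn":0}]'

```text
clock: 10.55
position: [0.9462, 0.0933, 0.3126]
eef_rot: [-2.832, -0.054, -1.344]
ft_force: [0.9, -0.5, 0.1]
finger_gap: 0.0343
grasp_force: 0.0
```

carry_out --plan '[{"xyz":[50,-150,-60],"turn":0},{"xyz":[100,-300,-120],"turn":0}]'

```text
clock: 10.75
position: [0.952, 0.0776, 0.3325]
eef_rot: [-2.791, -0.061, -1.348]
ft_force: [-0.5, -0.2, 0.7]
finger_gap: 0.0339
grasp_force: 0.0
```

carry_out --plan '[{"xyz":[50,-150,-60],"turn":0},{"xyz":[100,-300,-120],"turn":0}]'

```text
clock: 10.95
position: [0.956, 0.0648, 0.3542]
eef_rot: [-2.749, -0.068, -1.351]
ft_force: [-0.6, 0.1, -0.0]
finger_gap: 0.034
grasp_force: 0.0
```

carry_out --plan '[{"xyz":[50,-150,-60],"turn":0},{"xyz":[100,-300,-120],"turn":0}]'

```text
clock: 11.15
position: [0.9584, 0.0529, 0.3775]
eef_rot: [-2.708, -0.076, -1.353]
ft_force: [0.6, -0.5, -0.5]
finger_gap: 0.0336
grasp_force: 0.0
```

```bash
cat >> h.py <<'E'
from scipy.spatial.transform import Rotation as Ro
NY=0.234; RN=np.array([[np.cos(NY),-np.sin(NY),0],[np.sin(NY),np.cos(NY),0],[0,0,1]]); NO=np.array([.5658,-.0270,0])
def tool():
    s=manip.observe(); R=Ro.from_euler("xyz",s["eef_rot"]).as_matrix(); return s,R,RN.T@R,RN.T@(s["position"]-NO)
E
python3 - <<'E'
from h import *
s,R,Rn,pn=tool()
print({k:s[k] for k in("clock","q","position","eef_rot")}); print(Rn,pn)
E
```

```text
{'clock': 11.15, 'q': array([ 0.2957,  0.9675,  1.4916,  0.1019, -1.6657, -0.0298]), 'position': array([0.9584, 0.0529, 0.3775]), 'eef_rot': array([-2.7079, -0.0757, -1.3534])}
[[-0.0166 -0.9078  0.4191]
 [-0.997  -0.0167 -0.0756]
 [ 0.0756 -0.4191 -0.9048]] [ 0.4005 -0.0133  0.3775]
```

carry_out --plan '[{"xyz":[0,-150,-30],"turn":0},{"xyz":[0,-300,-60],"turn":0}]'

```text
clock: 11.35
position: [0.9657, 0.0693, 0.39]
eef_rot: [-2.666, -0.082, -1.357]
ft_force: [-0.8, 1.0, -0.3]
finger_gap: 0.034
grasp_force: 0.0
```

carry_out --plan '[{"xyz":[0,-150,-30],"turn":0},{"xyz":[0,-300,-60],"turn":0}]'

```text
clock: 11.55
position: [0.9716, 0.0856, 0.404]
eef_rot: [-2.625, -0.089, -1.359]
ft_force: [-1.0, 0.2, 0.5]
finger_gap: 0.0341
grasp_force: 0.0
```

carry_out --plan '[{"xyz":[0,-150,-30],"turn":0},{"xyz":[0,-300,-60],"turn":0}]'

```text
clock: 11.75
position: [0.9755, 0.099, 0.4219]
eef_rot: [-2.582, -0.095, -1.363]
ft_force: [-0.9, 0.9, 0.8]
finger_gap: 0.0336
grasp_force: 0.0
```

```bash
python3 - <<'E'
from h import *
s,R,Rn,pn=tool()
print({k:s[k] for k in("clock","q","position","eef_rot")}); print(Rn,pn)
# block corners from wrist/top earlier: recompute block pose in nest from side pic s2
E
```

```text
{'clock': 11.75, 'q': array([ 0.3541,  0.9479,  1.4909,  0.1572, -1.5673, -0.0754]), 'position': array([0.9755, 0.099 , 0.4219]), 'eef_rot': array([-2.5822, -0.0947, -1.3629])}
[[-0.0259 -0.8486  0.5284]
 [-0.9952 -0.0281 -0.0939]
 [ 0.0945 -0.5283 -0.8438]] [0.4277 0.0276 0.4219]
```

carry_out --plan '[{"xyz":[1,15,-8],"turn":0.05},{"xyz":[4,45,-25],"turn":0.15},{"xyz":[7,85,-48],"turn":0.29},{"xyz":[10,127,-72],"turn":0.43},{"xyz":[14,169,-96],"turn":0.57},{"xyz":[17,211,-119],"turn":0.71},{"xyz":[21,253,-143],"turn":0.85},{"xyz":[24,295,-167],"turn":0.99},{"xyz":[27,337,-190],"turn":1.13},{"xyz":[31,379,-214],"turn":1.27},{"xyz":[34,421,-238],"turn":1.4},{"xyz":[37,460,-260],"turn":1.5},{"xyz":[40,490,-277],"turn":1.55},{"xyz":[41,503,-284],"turn":1.57},{"xyz":[41,503,-284],"turn":1.57},{"xyz":[41,503,-284],"turn":1.57}]' --gripper 85

```text
clock: 13.35
position: [0.4191, -0.0632, 0.401]
eef_rot: [-3.031, 0.558, -2.874]
ft_force: [-0.9, -0.2, -0.5]
finger_gap: 0.0851
grasp_force: 0.0
```

```bash
python3 - <<'E'
from h import *
s,R,Rn,pn=tool()
print({k:s[k] for k in("clock","q","position","eef_rot")}); print(Rn,pn)
c=manip.calibration("wrist"); np.save("w3.npy",c["camera_from_world"])
cv2.imwrite("pics/w3.png",manip.read_camera("wrist")[:,:,::-1])
E
```

```text
{'clock': 13.35, 'q': array([ 0.5494, -0.8966, -0.4691,  0.2556, -1.4883, -1.8385]), 'position': array([ 0.4191, -0.0632,  0.401 ]), 'eef_rot': array([-3.0312,  0.5578, -2.8739])}
[[-0.848   0.0247  0.5295]
 [-0.0286  0.9953 -0.0923]
 [-0.5293 -0.0934 -0.8433]] [-0.1511 -0.0012  0.401 ]
```

View pics/w3.png

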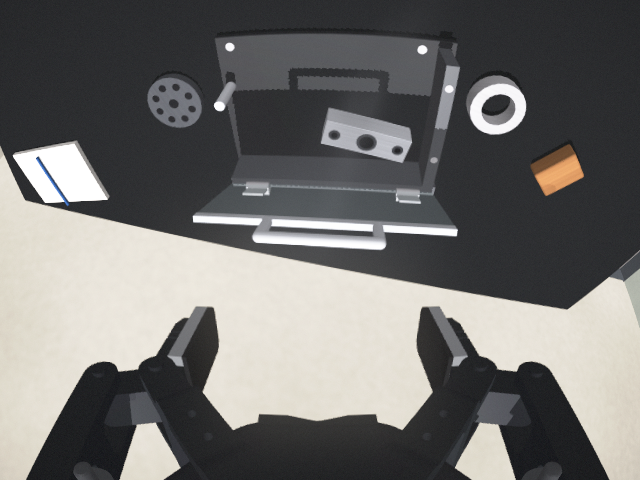

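The wrist view, tilted under the open cover, shows the bores at (333,134), (366,142) and (397,150). The cover sits behind on its stop, and the inner corner is near (430,160). I compute the block in nest axes.

```bash
python3 - <<'E'
from h import *
T=np.load("w3.npy"); N=lambda X:(RN.T@(X-NO))*1000
for n,p,z in [("boreR",(333,134),.047),("boreC",(366,142),.047),("boreL",(397,150),.047),("topfrontR",(328,109),.047),("topfrontL",(412,128),.047),("fb1",(238,156),.012),("fb2",(420,160),.012),("screwR",(230,47),.012),("screwL",(422,49),.012),("plateFR",(216,38),.012),("barR",(258,240),.24),("barL",(384,242),.24),("fencetopcorner",(433,157),.067)]:
    print(n,N(wplane(T,p,z)))
w=cv2.imread("pics/w3.png")[25:255,190:470]; cv2.imwrite("pics/c4.png",cv2.resize(w,(784,644),interpolation=cv2.INTER_CUBIC)[:600])
E
```

```text
boreR [  4.9787 -17.5512  47.    ]
boreC [15.72   27.6535 47.    ]
boreL [26.0776 71.6114 47.    ]
topfrontR [-34.6802 -24.0461  47.    ]
topfrontL [-12.6935  87.3708  47.    ]
fb1 [  76.4398 -171.7333   12.    ]
fb2 [ 68.481  115.0826  12.    ]
screwR [-110.8657 -153.1946   12.    ]
screwL [-113.0164   91.8091   12.    ]
plateFR [-125.4514 -170.3268   12.    ]
barR [ -1.4119 -79.8867 240.    ]
barL [ -9.8554  43.7507 240.    ]
fencetopcorner [ 17.9857 118.867   67.    ]
```

View pics/c4.png

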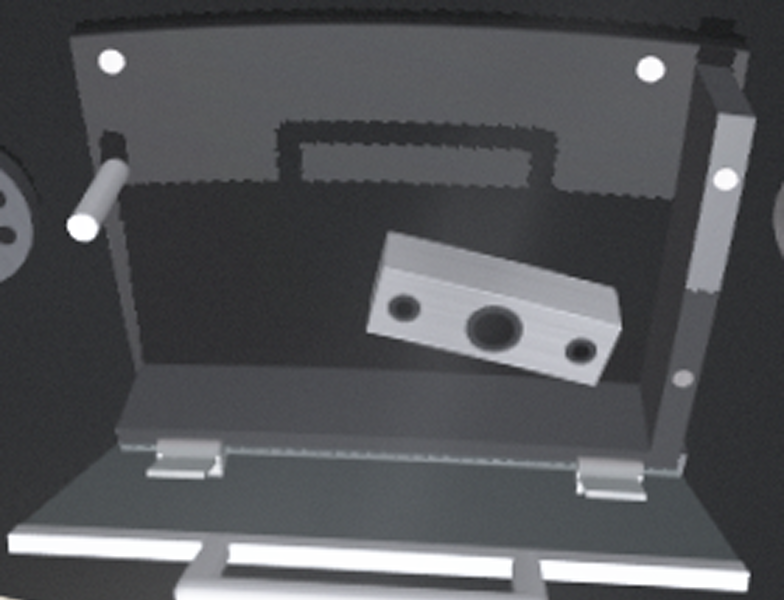

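```bash
python3 - <<'E'
from h import *
T=np.load("w3.npy"); s,R,Rn,pn=tool(); p0=s["position"]
for p,y in [((421,309),1),((438,308),1),((455,366),1),((467,360),1),((214,308),-1),((197,309),-1),((170,360),-1),((185,365),-1)]:
    o,d=wray(T,p); o=R.T@(o-p0); d=R.T@d
    for yy in (-.0427,.0427):
        t=(yy-o[1])/d[1]
        if t>0: print(p,(o+t*d)*1000)
print(o*1000)
E
```

```text
(421, 309) [ 6.0437 42.7     5.9672]
(438, 308) [ 17.6299  42.7    -13.4678]
(455, 366) [ 10.0197  42.7    -37.5473]
(467, 360) [ 17.6882  42.7    -44.47  ]
(214, 308) [  7.983  -42.7      3.5135]
(197, 309) [ 18.6984 -42.7    -15.9524]
(170, 360) [ 18.2127 -42.7    -44.9952]
(185, 365) [  9.052  -42.7    -35.6307]
[  83.1785   -0.5635 -124.8935]
```

```bash
cat >> h.py <<'E'
def shifts(targets):   # nest mm targets -> tool shifts from present pose
    s,R,Rn,pn=tool(); print("clock",s["clock"],"pn",(pn*1000).round(1),"f_n",(RN.T@s["ft_force"]).round(1),"q",s["q"].round(2)); print(Rn.round(3))
    for t in targets: print(t,(Rn.T@(np.array(t)-pn*1000)).round(1))
E
python3 -c "
from h import *
shifts([(-100,30,120),(-70,30,45),(-60,30,35)])"
```

```text
clock 13.4 pn [-150.6   -1.1  400.2] f_n [ 0.6  0.2 -0.2] q [ 0.55 -0.89 -0.47  0.26 -1.49 -1.84]
[[-0.849  0.025  0.528]
 [-0.029  0.995 -0.093]
 [-0.527 -0.094 -0.844]]
(-100, 30, 120) [103.9  58.6 260.4]
(-70, 30, 45) [117.9  66.4 339.6]
(-60, 30, 35) [114.7  67.6 353.3]
```

carry_out --plan '[{"xyz":[15,9,37],"turn":-0.005},{"xyz":[30,18,80],"turn":-0.01},{"xyz":[48,27,122],"turn":-0.015},{"xyz":[66,37,166],"turn":-0.02},{"xyz":[84,47,210],"turn":-0.025},{"xyz":[98,55,246],"turn":-0.029},{"xyz":[104,59,262],"turn":-0.029},{"xyz":[110,62,290],"turn":-0.029},{"xyz":[115,64,315],"turn":-0.029},{"xyz":[118,66,332],"turn":-0.029},{"xyz":[118,66,340],"turn":-0.029},{"xyz":[118,66,340],"turn":-0.029},{"xyz":[118,66,340],"turn":-0.029}]'

```text
clock: 14.7
position: [0.4986, -0.0173, 0.0493]
eef_rot: [-3.019, 0.541, -2.842]
ft_force: [0.1, 0.7, -0.3]
finger_gap: 0.0849
grasp_force: 0.0
```

```bash
python3 -c "
from h import *
shifts([(-60,30,36),(-40,30,36),(0,30,36),(20,30,36)])"
```

```text
clock 14.7 pn [-63.1  25.   49.3] f_n [ 0.3  0.6 -0.3] q [ 0.51 -0.75 -1.08  0.34 -0.76 -2.01]
[[-0.855 -0.003  0.518]
 [-0.057  0.995 -0.088]
 [-0.515 -0.104 -0.851]]
(-60, 30, 36) [ 3.9  6.3 12.4]
(-40, 30, 36) [-13.2   6.3  22.8]
(0, 30, 36) [-47.4   6.2  43.5]
(20, 30, 36) [-64.5   6.1  53.9]
```

carry_out --plan '[{"xyz":[-6,3,8],"turn":0},{"xyz":[-13,6,18],"turn":0},{"xyz":[-13.2,6.3,22.8],"turn":0},{"xyz":[-13.2,6.3,22.8],"turn":0}]'

```text
clock: 15.1
position: [0.5197, -0.007, 0.0357]
eef_rot: [-3.02, 0.541, -2.842]
ft_force: [-0.1, -0.6, -0.1]
finger_gap: 0.0852
grasp_force: 0.0
```

```bash
python3 -c "
from h import *
shifts([(-30,30,36),(2,30,36)])
T=manip.calibration('wrist')['camera_from_world']; np.save('w4.npy',T)
a=manip.read_camera('side')[:,:,::-1]; w=manip.read_camera('wrist')[:,:,::-1]; cv2.imwrite('pics/w4.png',w)
cv2.imwrite('pics/c5.png',np.hstack([cv2.resize(w,(400,300)),cv2.resize(a[100:280,230:470],(400,300))]))"
```

```text
clock 15.1 pn [-40.2  30.1  35.7] f_n [-0.3 -0.6 -0.1] q [ 0.5  -0.63 -1.05  0.36 -0.67 -2.04]
[[-0.855 -0.003  0.518]
 [-0.056  0.995 -0.087]
 [-0.515 -0.104 -0.851]]
(-30, 30, 36) [-8.9 -0.2  5. ]
(2, 30, 36) [-36.3  -0.3  21.6]
```

View pics/c5.png

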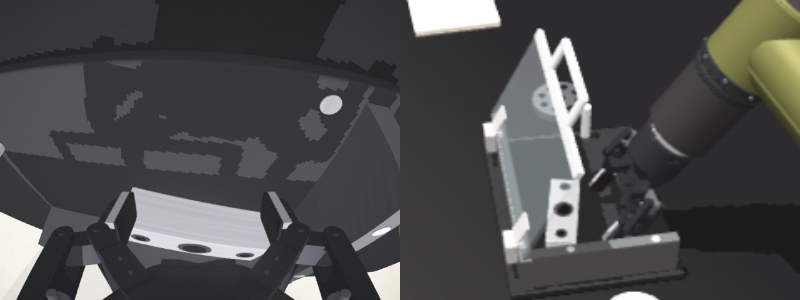

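Both fingers stand just in front of the block's front face, well clear of the cover. Pushing forward.

carry_out --plan '[{"xyz":[-4,0,2],"turn":0},{"xyz":[-9,-0.2,5],"turn":0},{"xyz":[-14,-0.2,8],"turn":0},{"xyz":[-19,-0.2,11.2],"turn":0},{"xyz":[-24,-0.3,14.2],"turn":0},{"xyz":[-29,-0.3,17.2],"turn":0},{"xyz":[-33,-0.3,19.6],"turn":0},{"xyz":[-36.3,-0.3,21.6],"turn":0},{"xyz":[-36.3,-0.3,21.6],"turn":0},{"xyz":[-36.3,-0.3,21.6],"turn":0}]'

```text
clock: 16.2
position: [0.5612, 0.0029, 0.0363]
eef_rot: [-3.02, 0.542, -2.842]
ft_force: [1.0, -0.2, 0.8]
finger_gap: 0.0848
grasp_force: 0.0
```

```bash
python3 -c "
from h import *
shifts([(-40,30,45),(-40,-80,60)])
T=manip.calibration('wrist')['camera_from_world']; np.save('w5.npy',T)
a=manip.read_camera('side')[:,:,::-1]; w=manip.read_camera('wrist')[:,:,::-1]; cv2.imwrite('pics/w5.png',w);cv2.imwrite('pics/s5.png',a)
cv2.imwrite('pics/c6.png',np.hstack([cv2.resize(w[200:450,150:500],(420,300)),cv2.resize(a[130:280,260:420],(380,356))[:300]]))"
```

```text
clock 16.2 pn [ 2.5 30.2 36.3] f_n [ 1.  -0.4  0.8] q [ 0.47 -0.46 -0.95  0.38 -0.59 -2.03]
[[-0.855 -0.003  0.519]
 [-0.057  0.995 -0.087]
 [-0.516 -0.104 -0.85 ]]
(-40, 30, 45) [ 31.8  -1.  -29.4]
(-40, -80, 60) [  30.3 -111.9  -32.6]
```

View pics/c6.png

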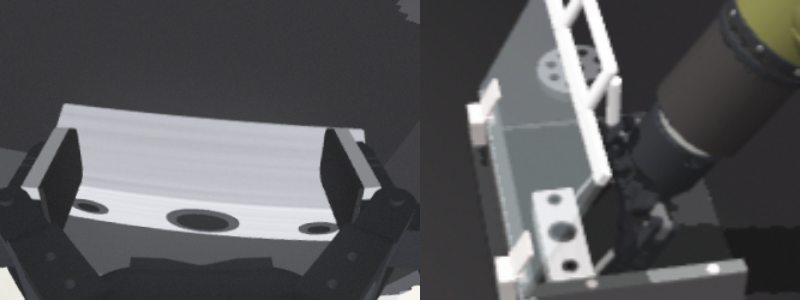

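Both fingers bear on the front face and the block looks square with the fences. Side-view bores are at about (316,214), (320,227) and (323,242). I locate them by code.

```bash
cat >> h.py <<'E'
N=lambda X:(RN.T@(X-NO))*1000
def bores(a,guess):   # side picture (BGR), refine dark bores near guesses -> nest mm
    g=cv2.resize(cv2.cvtColor(a,cv2.COLOR_BGR2GRAY),None,fx=4,fy=4,interpolation=cv2.INTER_CUBIC).astype(float); out=[]
    for u,v in guess:
        for _ in range(3):
            x,y=int(4*u+1.5),int(4*v+1.5); r=16; p=g[y-r:y+r+1,x-r:x+r+1]; w=np.clip(0.65*np.percentile(p,85)-p,0,None)
            yy,xx=np.mgrid[-r:r+1,-r:r+1]; u,v=((x+(w*xx).sum()/w.sum())-1.5)/4,((y+(w*yy).sum()/w.sum())-1.5)/4
        out.append(N(plane("side",(u,v),.047))); print((round(u,1),round(v,1)),out[-1].round(1))
    d=out[2]-out[0]; print("centre",(out[0]+out[2])/2,"len",np.hypot(*d[:2]),"yaw deg",np.degrees(np.arctan2(-d[0],d[1])))
E
python3 - <<'E'
from h import *
print("now"); bores(cv2.imread("pics/s5.png"),[(316.4,213.8),(319.8,227.3),(323.2,241.6)])
s=cv2.imread("pics/s2.png")
print("before"); bores(s,[(230+198/2,100+224/2*.6/.6),(0,0),(0,0)][:1]*0+[(329,212),(328,225),(327,239)])
E
```

```text
now
(np.float64(316.2), np.float64(213.6)) [ 34.2 -10.6  47. ]
(np.float64(321.9), np.float64(228.1)) [28.8 38.1 47. ]
(np.float64(322.7), np.float64(241.5)) [33.8 79.2 47. ]
centre [34.0117 34.2958 47.    ] len 89.82070474323602 yaw deg 0.2063428029114704
before
(np.float64(328.5), np.float64(211.5)) [  5.1 -13.1  47. ]
(np.float64(328.1), np.float64(225.2)) [13.7 31.3 47. ]
(np.float64(326.3), np.float64(239.5)) [25.1 74.4 47. ]
centre [15.0612 30.6313 47.    ] len 89.8157123556187 yaw deg -12.863497713334635
```

```bash
python3 -c "
from h import *
shifts([(-30,30,45),(-40,30,70),(-40,-75,70),(0,-75,55),(23,-75,43),(23,-50,43)])"
```

```text
clock 16.3 pn [ 2.4 30.2 36.4] f_n [-0.1  0.4 -0.8] q [ 0.47 -0.46 -0.95  0.38 -0.59 -2.03]
[[-0.854 -0.003  0.519]
 [-0.057  0.995 -0.087]
 [-0.516 -0.104 -0.85 ]]
(-30, 30, 45) [ 23.3  -1.  -24.1]
(-40, 30, 70) [ 18.9  -3.5 -50.5]
(-40, -75, 70) [  24.8 -108.   -41.4]
(0, -75, 55) [  -1.6 -106.5   -7.9]
(23, -75, 43) [ -15.  -105.4   14.3]
(23, -50, 43) [-16.5 -80.5  12.1]
```

carry_out --plan '[{"xyz":[10,0,-10],"turn":0},{"xyz":[23,-1,-24],"turn":0},{"xyz":[20,-3,-42],"turn":0},{"xyz":[18.9,-3.5,-50.5],"turn":0},{"xyz":[18.9,-3.5,-50.5],"turn":0}]'

```text
clock: 16.8
position: [0.5207, -0.0066, 0.072]
eef_rot: [-3.021, 0.546, -2.842]
ft_force: [0.3, 0.3, 0.4]
finger_gap: 0.0852
grasp_force: 0.0
```

carry_out --plan '[{"xyz":[1,-15,1],"turn":0},{"xyz":[3,-45,4],"turn":0},{"xyz":[4.5,-78,7],"turn":0},{"xyz":[5.5,-98,8.5],"turn":0},{"xyz":[5.9,-104.5,9.1],"turn":0},{"xyz":[5.9,-104.5,9.1],"turn":0},{"xyz":[-4,-104,21],"turn":0},{"xyz":[-20.5,-103,42.6],"turn":0},{"xyz":[-30,-102,58],"turn":0},{"xyz":[-33.9,-101.9,64.8],"turn":0},{"xyz":[-33.9,-101.9,64.8],"turn":0},{"xyz":[-33.9,-101.9,64.8],"turn":0}]' --gripper 0

```text
clock: 18.0
position: [0.605, -0.0945, 0.0427]
eef_rot: [-3.02, 0.542, -2.841]
ft_force: [-0.9, 0.1, -0.1]
finger_gap: 0.0001
grasp_force: 0.0
```

```bash
python3 -c "
from h import *
shifts([(23,-45,43),(23,-25,43)])
a=manip.read_camera('side')[:,:,::-1]; cv2.imwrite('pics/s6.png',a)
bores(a,[(316.4,213.8),(319.8,227.3),(323.2,241.6)])"
```

```text
clock 18.0 pn [ 22.5 -74.7  42.7] f_n [-0.9  0.3 -0.1] q [ 0.21 -0.27 -0.72  0.14 -0.57 -1.61]
[[-0.855 -0.004  0.519]
 [-0.057  0.995 -0.087]
 [-0.515 -0.104 -0.851]]
(23, -45, 43) [-2.3 29.5 -2.6]
(23, -25, 43) [-3.5 49.4 -4.3]
(np.float64(316.2), np.float64(213.6)) [ 34.2 -10.6  47. ]
(np.float64(321.9), np.float64(228.1)) [28.7 38.1 47. ]
(np.float64(322.7), np.float64(241.5)) [33.9 79.2 47. ]
centre [34.0159 34.2917 47.    ] len 89.81157473787066 yaw deg 0.21127111669633114
```

carry_out --plan '[{"xyz":[-1,12,-1],"turn":0},{"xyz":[-2,24,-2],"turn":0},{"xyz":[-2.5,30,-2.6],"turn":0},{"xyz":[-2.7,34,-3],"turn":0},{"xyz":[-3,38,-3.3],"turn":0},{"xyz":[-3.2,42,-3.6],"turn":0},{"xyz":[-3.4,45,-3.9],"turn":0},{"xyz":[-3.4,45,-3.9],"turn":0}]'

```text
clock: 18.85
position: [0.5958, -0.0505, 0.0435]
eef_rot: [-3.02, 0.543, -2.842]
ft_force: [0.8, -1.7, 1.6]
finger_gap: -0.0001
grasp_force: 1.0
```

```bash
python3 -c "
from h import *
shifts([(23,-25,43),(23,-20,43)])
a=manip.read_camera('side')[:,:,::-1]; cv2.imwrite('pics/s7.png',a)
bores(a,[(317.8,219),(321.5,232.8),(324.8,247)])"
```

```text
clock 18.85 pn [ 23.8 -29.8  43.5] f_n [ 0.4 -1.9  1.6] q [ 0.32 -0.33 -0.8   0.24 -0.57 -1.79]
[[-0.854 -0.003  0.519]
 [-0.057  0.995 -0.087]
 [-0.516 -0.104 -0.85 ]]
(23, -25, 43) [ 0.6  4.8 -0.4]
(23, -20, 43) [ 0.4  9.8 -0.9]
(np.float64(316.6), np.float64(217.3)) [35.   1.6 47. ]
(np.float64(321.2), np.float64(231.7)) [32.2 49.  47. ]
(np.float64(322.1), np.float64(246.6)) [37.5 94.  47. ]
centre [36.268 47.811 47.   ] len 92.47809688355741 yaw deg -1.5110042182549839
```

carry_out --plan '[{"xyz":[0,2,0],"turn":0},{"xyz":[0,4,0],"turn":0},{"xyz":[0,6,-0.5],"turn":0},{"xyz":[0,6,-0.5],"turn":0}]'

```text
clock: 19.3
position: [0.594, -0.0447, 0.0431]
eef_rot: [-3.02, 0.542, -2.842]
ft_force: [0.3, -3.3, 3.0]
finger_gap: 0.0003
grasp_force: 1.8
```

carry_out --plan '[{"xyz":[0,2,0],"turn":0},{"xyz":[0,4,0],"turn":0},{"xyz":[0,4,0],"turn":0}]'

```text
clock: 19.6
position: [0.5932, -0.0423, 0.0431]
eef_rot: [-3.018, 0.542, -2.842]
ft_force: [4.4, -13.4, 4.6]
finger_gap: -0.0
grasp_force: 6.9
```

```bash
python3 -c "
from h import *
shifts([(22,-45,43),(-40,-45,60),(-40,42,60),(-25,42,39),(5,42,39)])
a=manip.read_camera('side')[:,:,::-1]; cv2.imwrite('pics/s8.png',a)
bores(a,[(317,219),(321.5,234),(323,249)])"
```

```text
clock 19.6 pn [ 23.1 -21.3  43.1] f_n [  1.2 -14.    4.6] q [ 0.34 -0.34 -0.82  0.27 -0.57 -1.83]
[[-0.855 -0.001  0.519]
 [-0.056  0.994 -0.09 ]
 [-0.516 -0.106 -0.85 ]]
(22, -45, 43) [  2.3 -23.6   1.7]
(-40, -45, 60) [ 46.5 -25.3 -45. ]
(-40, 42, 60) [ 41.6  61.2 -52.8]
(-25, 42, 39) [ 39.6  63.4 -27.1]
(5, 42, 39) [ 14.   63.4 -11.6]
(np.float64(317.2), np.float64(219.6)) [34.8  9.3 47. ]
(np.float64(320.9), np.float64(234.0)) [34. 56. 47.]
(np.float64(321.9), np.float64(249.1)) [ 39.1 101.   47. ]
centre [36.9634 55.1679 47.    ] len 91.83859411742164 yaw deg -2.7072156090969064
```

carry_out --plan '[{"xyz":[1,-10,1],"turn":0},{"xyz":[2.3,-23.6,1.7],"turn":0},{"xyz":[24,-24.5,-22],"turn":0},{"xyz":[40,-25,-38],"turn":0},{"xyz":[46.5,-25.3,-45],"turn":0},{"xyz":[46.5,-25.3,-45],"turn":0}]'

```text
clock: 20.25
position: [0.5365, -0.0785, 0.059]
eef_rot: [-3.021, 0.542, -2.842]
ft_force: [0.2, -0.6, -0.2]
finger_gap: -0.0001
grasp_force: 0.0
```

carry_out --plan '[{"xyz":[-1,20,-2],"turn":0},{"xyz":[-3,50,-5],"turn":0},{"xyz":[-4.5,78,-7],"turn":0},{"xyz":[-4.9,86.5,-7.8],"turn":0},{"xyz":[-4.9,86.5,-7.8],"turn":0},{"xyz":[-6,87.5,5],"turn":0},{"xyz":[-6.9,88.7,17.9],"turn":0},{"xyz":[-13,88.7,21.6],"turn":0},{"xyz":[-19.7,88.7,25.6],"turn":0},{"xyz":[-19.7,88.7,25.6],"turn":0}]' --gripper 60

```text
clock: 21.25
position: [0.5465, 0.0125, 0.0378]
eef_rot: [-3.02, 0.54, -2.843]
ft_force: [-0.9, 0.2, -0.9]
finger_gap: 0.06
grasp_force: 0.0
```

```bash
python3 -c "
from h import *
shifts([(0,42,39),(8,42,39),(14,42,39)])
a=manip.read_camera('side')[:,:,::-1]; cv2.imwrite('pics/s9.png',a)
bores(a,[(317,219),(321.5,234),(323,249)])"
```

```text
clock 21.25 pn [-9.6 42.9 37.8] f_n [-0.9  0.4 -0.9] q [ 0.51 -0.51 -0.99  0.39 -0.62 -2.08]
[[-0.856 -0.002  0.517]
 [-0.056  0.995 -0.088]
 [-0.514 -0.104 -0.851]]
(0, 42, 39) [-8.8 -1.   4. ]
(8, 42, 39) [-15.7  -1.    8.1]
(14, 42, 39) [-20.8  -1.   11.2]
(np.float64(317.0), np.float64(219.0)) [35.1  7.3 47. ]
(np.float64(320.9), np.float64(234.0)) [34.  55.9 47. ]
(np.float64(321.9), np.float64(249.1)) [ 39.1 101.1  47. ]
centre [37.1418 54.1585 47.    ] len 93.87426280664492 yaw deg -2.436360453270627
```

carry_out --plan '[{"xyz":[-4.4,-0.5,2],"turn":0},{"xyz":[-8.8,-1,4],"turn":0},{"xyz":[-12.3,-1,6],"turn":0},{"xyz":[-15.7,-1,8.1],"turn":0},{"xyz":[-17.4,-1,9.1],"turn":0},{"xyz":[-19.1,-1,10.1],"turn":0},{"xyz":[-20.8,-1,11.2],"turn":0},{"xyz":[-20.8,-1,11.2],"turn":0}]'

```text
clock: 22.1
position: [0.5694, 0.0176, 0.0399]
eef_rot: [-3.02, 0.542, -2.842]
ft_force: [-0.2, -0.4, -0.7]
finger_gap: 0.0604
grasp_force: 0.3
```

carry_out --plan '[{"xyz":[-1.7,0,1],"turn":0},{"xyz":[-3.4,0,2],"turn":0},{"xyz":[-3.4,0,2],"turn":0}]'

```text
clock: 22.4
position: [0.5727, 0.0182, 0.0397]
eef_rot: [-3.02, 0.54, -2.842]
ft_force: [-14.4, 0.8, 7.0]
finger_gap: 0.0599
grasp_force: 6.6
```

carry_out --plan '[{"xyz":[-1.3,0,0.8],"turn":0},{"xyz":[-2.6,0,1.5],"turn":0},{"xyz":[-2.6,0,1.5],"turn":0}]'

```text
clock: 22.7
position: [0.5735, 0.0181, 0.0395]
eef_rot: [-3.019, 0.535, -2.844]
ft_force: [-63.7, 5.0, 34.1]
finger_gap: 0.0602
grasp_force: 30.3
```

```bash
python3 -c "
from h import *
shifts([(-40,-60,60),(-40,42,50)])
a=manip.read_camera('side')[:,:,::-1]; cv2.imwrite('pics/s10.png',a)
bores(a,[(310,219),(313.5,234),(317,249)])"
```

```text
clock 22.7 pn [18.  42.  39.5] f_n [-60.8  19.7  34.1] q [ 0.49 -0.41 -0.91  0.39 -0.59 -2.07]
[[-0.858 -0.001  0.513]
 [-0.055  0.994 -0.09 ]
 [-0.51  -0.105 -0.854]]
(-40, -60, 60) [  44.9 -103.6  -38.1]
(-40, 42, 50) [ 44.4  -1.1 -38.7]
(np.float64(309.1), np.float64(216.8)) [51.6 -2.5 47. ]
(np.float64(315.3), np.float64(235.5)) [46.9 58.4 47. ]
(np.float64(316.0), np.float64(248.1)) [51.2 96.3 47. ]
centre [51.421 46.894 47.   ] len 98.76478831278095 yaw deg 0.2345599727744203
```

carry_out --plan '[{"xyz":[4,0,-3],"turn":0},{"xyz":[14,0,-10],"turn":0},{"xyz":[32,-1,-26],"turn":0},{"xyz":[44,-1.1,-38],"turn":0},{"xyz":[44,-20,-38],"turn":0},{"xyz":[44.5,-55,-38],"turn":0},{"xyz":[45,-90,-38],"turn":0},{"xyz":[45,-103.6,-38],"turn":0},{"xyz":[45,-103.6,-38],"turn":0}]'

```text
clock: 23.65
position: [0.5442, -0.0952, 0.0608]
eef_rot: [-3.02, 0.543, -2.845]
ft_force: [-0.9, -0.1, -0.4]
finger_gap: 0.0598
grasp_force: 0.0
```

```bash
python3 -c "
from h import *
shifts([(0,-60,50),(28,-60,43),(28,-36,43),(28,-25,43)])
a=manip.read_camera('side')[:,:,::-1]; cv2.imwrite('pics/s11.png',a)
bores(a,[(310,219),(313.5,234),(316,248)])"
```

```text
clock 23.65 pn [-36.8 -61.3  60.8] f_n [-0.9  0.2 -0.4] q [ 0.25 -0.5  -0.86  0.15 -0.67 -1.65]
[[-0.854  0.     0.52 ]
 [-0.054  0.995 -0.089]
 [-0.517 -0.104 -0.85 ]]
(0, -60, 50) [-25.9   2.4  28.2]
(28, -60, 43) [-46.2   3.2  48.7]
(28, -36, 43) [-47.5  27.   46.5]
(28, -25, 43) [-48.1  38.   45.6]
(np.float64(309.1), np.float64(216.9)) [51.6 -2.4 47. ]
(np.float64(315.1), np.float64(235.3)) [47.3 57.8 47. ]
(np.float64(316.6), np.float64(250.7)) [ 51.  103.8  47. ]
centre [51.3276 50.7036 47.    ] len 106.28080752526995 yaw deg 0.3335200845997692
```

carry_out --plan '[{"xyz":[0,1,0],"turn":0},{"xyz":[0,1,0],"turn":0},{"xyz":[0,1,0],"turn":0},{"xyz":[-13,2,14],"turn":0},{"xyz":[-26,2.4,28],"turn":0},{"xyz":[-38,3,40],"turn":0},{"xyz":[-46.2,3.2,48.7],"turn":0},{"xyz":[-46.6,12,48],"turn":0},{"xyz":[-47.2,22,47],"turn":0},{"xyz":[-47.5,28,46.5],"turn":0},{"xyz":[-47.8,33,46],"turn":0},{"xyz":[-47.8,33,46],"turn":0}]' --gripper 0

```text
clock: 24.9
position: [0.5989, -0.0474, 0.0421]
eef_rot: [-3.02, 0.542, -2.841]
ft_force: [-0.4, 0.1, 0.1]
finger_gap: 0.0001
grasp_force: 0.0
```

carry_out --plan '[{"xyz":[-0.1,2,-0.2],"turn":0},{"xyz":[-0.2,4,-0.3],"turn":0},{"xyz":[-0.3,6,-0.5],"turn":0},{"xyz":[-0.3,6,-0.5],"turn":0}]'

```text
clock: 25.3
position: [0.5975, -0.0422, 0.0419]
eef_rot: [-3.02, 0.542, -2.842]
ft_force: [-0.2, -0.9, -0.1]
finger_gap: 0.0002
grasp_force: 0.0
```

carry_out --plan '[{"xyz":[0,2,0],"turn":0},{"xyz":[0,4,0],"turn":0},{"xyz":[0,4,0],"turn":0}]'

```text
clock: 25.6
position: [0.5964, -0.0406, 0.0419]
eef_rot: [-3.017, 0.54, -2.843]
ft_force: [3.0, -13.3, 1.0]
finger_gap: 0.0002
grasp_force: 6.6
```

carry_out --plan '[{"xyz":[0,1.5,0],"turn":0},{"xyz":[0,1.5,0],"turn":0}]'

```text
clock: 25.8
position: [0.5959, -0.0403, 0.0418]
eef_rot: [-3.016, 0.54, -2.844]
ft_force: [5.8, -20.6, 2.4]
finger_gap: 0.0003
grasp_force: 9.9
```

```bash
python3 -c "
from h import *
shifts([(28,-45,43),(-40,-45,60),(-100,-10,120),(-140,0,330)])"
```

```text
clock 25.8 pn [ 26.2 -20.   41.8] f_n [  0.8 -21.3   2.4] q [ 0.34 -0.33 -0.82  0.28 -0.56 -1.84]
[[-0.856  0.001  0.517]
 [-0.055  0.994 -0.092]
 [-0.514 -0.107 -0.851]]
(28, -45, 43) [ -0.8 -25.    2.2]
(-40, -45, 60) [ 48.7 -26.9 -47.4]
(-100, -10, 120) [  67.3    1.4 -132.7]
(-140, 0, 330) [  -6.8  -11.2 -333. ]
```

carry_out --plan '[{"xyz":[0,-8,0.5],"turn":0},{"xyz":[-0.8,-25,2.2],"turn":0},{"xyz":[22,-26,-21],"turn":0},{"xyz":[48.7,-26.9,-47.4],"turn":0},{"xyz":[43,-25,-85],"turn":0},{"xyz":[34,-22,-125],"turn":0},{"xyz":[26,-20,-167],"turn":0},{"xyz":[18,-18,-210],"turn":0},{"xyz":[10,-16,-253],"turn":0},{"xyz":[2,-14,-295],"turn":0},{"xyz":[-4,-12,-322],"turn":0},{"xyz":[-6.8,-11.2,-333],"turn":0},{"xyz":[-6.8,-11.2,-333],"turn":0},{"xyz":[-6.8,-11.2,-333],"turn":0}]'

```text
clock: 27.2
position: [0.4298, -0.0575, 0.3273]
eef_rot: [-3.021, 0.54, -2.842]
ft_force: [0.3, 0.5, -0.4]
finger_gap: -0.0
grasp_force: 0.0
```

```bash
cat >> h.py <<'E'
def wpix(T,X):
    m=manip.calibration("wrist")["mtx"]; c=T[:3,:3]@(RN@(np.array(X)/1000)+NO)+T[:3,3]; r=np.arctan2(np.hypot(c[0],c[1]),c[2])
    return m[:2,2]+m[0,0]*r*c[:2]/np.hypot(c[0],c[1])
E
cat > chk.py <<'E'
from h import *
s,R,Rn,pn=tool(); print(s["clock"],(pn*1000).round(1),s["q"].round(2))
T=manip.calibration("wrist")["camera_from_world"]; im=manip.read_camera("wrist")[:,:,::-1].copy(); cv2.imwrite("pics/w12.png",im); np.save("w12.npy",T)
g=cv2.resize(cv2.cvtColor(im,cv2.COLOR_BGR2GRAY),None,fx=4,fy=4,interpolation=cv2.INTER_CUBIC)
mask=(g>105).astype(np.uint8)
for X in [(50,5,47),(50,50,47),(50,95,47)]: print("pred",X,wpix(T,X).round(1))
u,v=wpix(T,(40,30,47)); print("grey at top face",g[int(4*v),int(4*u)],"plate",g[tuple((4*wpix(T,(0,30,12))[::-1]).astype(int))])
cs,_=cv2.findContours(mask,cv2.RETR_CCOMP,cv2.CHAIN_APPROX_NONE)
for c in cs:
    (x,y),(a,b),t=cv2.minAreaRect(c)
    p=(x/4-.375,y/4-.375); X=N(wplane(T,p,.047))
    if -20<X[0]<75 and -30<X[1]<125 and cv2.contourArea(c)>60: print(np.round(p,1),X.round(1),cv2.contourArea(c),(round(a),round(b)))
E
python3 chk.py
```

```text
27.2 [-139.4    1.9  327.3] [ 0.53 -0.94 -0.62  0.24 -1.39 -1.82]
pred (50, 5, 47) [342.5 194.3]
pred (50, 50, 47) [377.8 197.2]
pred (50, 95, 47) [412.5 200.4]
grey at top face 198 plate 57
[380.1 189.6] [36.7 51.3 47. ] 59610.0 (382, 163)
[413.9 202. ] [52.7 97.4 47. ] 1169.0 (46, 33)
[379.2 198.6] [52.3 52.1 47. ] 3931.5 (83, 60)
[344.  195.5] [51.9  7.  47. ] 1214.5 (45, 35)
```

```bash
cat > chk2.py <<'E'
from h import *
import sys
T=np.load("w12.npy"); im=cv2.imread("pics/w12.png"); g=cv2.GaussianBlur(cv2.cvtColor(im,cv2.COLOR_BGR2GRAY).astype(np.float32),(0,0),.6)
def prof(P,Q,n=241):
    t=np.linspace(0,1,n); X=[np.array(P)+(np.array(Q)-P)*k for k in t]; uv=np.float32([wpix(T,x) for x in X])
    v=cv2.remap(g,uv[None,:,0].copy(),uv[None,:,1].copy(),cv2.INTER_CUBIC)[0]; return np.array(X),np.gradient(v),v
def edges(P,Q,k):
    X,d,v=prof(P,Q); ax=np.argmax(np.abs(np.array(Q)-P)); loc=[i for i in range(2,len(d)-2) if abs(d[i])==abs(d[i-2:i+3]).max() and abs(d[i])>.25]
    loc=sorted(sorted(loc,key=lambda i:-abs(d[i]))[:k]); return [(float(X[i][ax].round(1)),float(d[i].round(1))) for i in loc]
print("block top back/front edges z47 (x)")
for y in (-2,22,35,65,78,104): print(y,edges((10,y,47),(95,y,47),4))
print("fence top front edge z67 (x)")
for y in (-150,-120,-80,-50,-20,20,40,60,90): print(y,edges((45,y,67),(100,y,67),3))
print("left fence top z67 (y)")
for x in (-100,-80,-60,-40,-20,0,20,40): print(x,edges((x,85,67),(x,140,67),3))
print("block ends z47 (y)")
for x in (34,40,60,66): print(x,edges((x,-35,47),(x,130,47),5))
cs,_=cv2.findContours((g>140).astype(np.uint8),cv2.RETR_EXTERNAL,cv2.CHAIN_APPROX_NONE)
for c in cs:
    if 20<cv2.contourArea(c)<400: print("bright",N(wplane(T,c.mean((0,1)),.012)).round(1),cv2.contourArea(c))
E
python3 chk2.py
```

```text
block top back/front edges z47 (x)
-2 [(30.9, 5.300000190734863), (55.3, 2.5999999046325684), (70.6, -10.0), (72.0, -11.0)]
22 [(30.5, 4.400000095367432), (71.3, -12.899999618530273), (74.8, -1.100000023841858), (94.3, 1.2999999523162842)]
35 [(30.9, 5.5), (33.7, -2.4000000953674316), (71.6, -12.600000381469727), (75.2, -1.0)]
65 [(45.1, -6.699999809265137), (46.1, -6.599999904632568), (58.5, 6.400000095367432), (71.6, -12.199999809265137)]
78 [(30.9, 3.700000047683716), (32.3, 3.0999999046325684), (71.6, -13.800000190734863), (73.8, -4.400000095367432)]
104 [(31.6, 7.599999904632568), (48.2, -9.399999618530273), (55.7, 7.300000190734863), (72.3, -12.0)]
fence top front edge z67 (x)
-150 [(84.2, 2.9000000953674316), (85.8, 2.5999999046325684), (93.1, 2.700000047683716)]
-120 [(79.1, 3.0999999046325684), (80.8, 3.799999952316284), (95.2, -2.9000000953674316)]
-80 [(85.1, 2.5), (89.7, -3.799999952316284), (90.4, -3.799999952316284)]
-50 [(89.0, -4.400000095367432), (89.7, -4.5), (90.4, -4.300000190734863)]
-20 [(85.3, 3.0999999046325684), (88.8, -3.799999952316284), (89.5, -3.799999952
[... 322 characters left out ...]
^^^^^^^^^^
  File "chk2.py", line 8, in edges
    X,d,v=prof(P,Q); ax=np.argmax(np.abs(np.array(Q)-P)); loc=[i for i in range(2,len(d)-2) if abs(d[i])==abs(d[i-2:i+3]).max() and abs(d[i])>.25]
          ~~~~^^^^^
  File "chk2.py", line 5, in prof
    t=np.linspace(0,1,n); X=[np.array(P)+(np.array(Q)-P)*k for k in t]; uv=np.float32([wpix(T,x) for x in X])
                                                                                       ~~~~^^^^^
  File "h.py", line 35, in wpix
    m=manip.calibration("wrist")["mtx"]; c=T[:3,:3]@(RN@(np.array(X)/1000)+NO)+T[:3,3]; r=np.arctan2(np.hypot(c[0],c[1]),c[2])
      ~~~~~~~~~~~~~~~~~^^^^^^^^^
ValueError: time passes only in moves, steps and waits
```

```bash
sed -i 's/m=manip.calibration("wrist")\["mtx"\]/m=MW/' h.py; sed -i '3a MW=np.array([[371.6483,0,317.1881],[0,371.6483,236.6815],[0,0,1]])' h.py
sed -i '/^for y in (-2/d;/^print("block top/d' chk2.py; python3 chk2.py
```

```text
fence top front edge z67 (x)
-150 [(84.2, 2.9000000953674316), (85.8, 2.5999999046325684), (93.1, 2.700000047683716)]
-120 [(79.1, 3.0999999046325684), (80.8, 3.799999952316284), (95.2, -2.9000000953674316)]
-80 [(85.1, 2.5), (89.7, -3.799999952316284), (90.4, -3.799999952316284)]
-50 [(89.0, -4.400000095367432), (89.7, -4.5), (90.4, -4.300000190734863)]
-20 [(85.3, 3.0999999046325684), (88.8, -3.799999952316284), (89.5, -3.799999952316284)]
20 [(51.2, -10.0), (52.8, -6.699999809265137), (84.6, 3.700000047683716)]
40 [(51.2, -8.600000381469727), (52.1, -7.599999904632568), (89.9, -3.5999999046325684)]
60 [(50.0, -6.199999809265137), (51.4, -9.199999809265137), (53.2, -4.5)]
90 [(49.8, -6.199999809265137), (51.4, -8.800000190734863), (52.8, -5.599999904632568)]
left fence top z67 (y)
-100 [(111.6, 12.699999809265137), (127.9, -13.100000381469727), (128.5, -11.300000190734863)]
-80 [(96.9, -3.299999952316284), (112.0, 12.0), (128.1, -13.199999809265137)]
-60 [(112.0, 10.300000190734863), (126.9, -6.0), (128.1, -11.199999809265137)]
-40 [(112.3, 9.300000190734863), (127.6, -10.399999618
[... 667 characters left out ...]
727)]
60 [(-7.5, 29.399999618530273), (40.6, -22.0), (64.0, 19.799999237060547), (92.9, -13.800000190734863), (111.4, -32.599998474121094)]
66 [(-8.2, 27.5), (45.4, -8.199999809265137), (58.5, 7.900000095367432), (111.4, -31.5), (118.3, 7.199999809265137)]
bright [1101.8  368.3   12. ] 80.5
bright [1491.4 -534.5   12. ] 85.5
bright [1237.6  -27.5   12. ] 363.0
bright [583.2  -8.5  12. ] 43.5
bright [590.9 -50.5  12. ] 34.0
bright [176.8 117.2  12. ] 69.5
bright [152.5 106.7  12. ] 186.0
bright [ 178.  -167.9   12. ] 66.0
bright [ 154.3 -151.7   12. ] 171.0
bright [ 73.2 139.6  12. ] 26.5
bright [ -31.3 -177.5   12. ] 327.0
bright [-112.6   91.7   12. ] 87.0
bright [-111.7 -153.8   12. ] 70.5
```

```bash
python3 -c "
from h import *
shifts([(-40,45,70),(-25,45,38),(5,45,38),(13,45,38)])"
```

```text
clock 27.25 pn [-139.4    1.7  326.9] f_n [-1.2  0.5 -0.7] q [ 0.53 -0.94 -0.62  0.24 -1.39 -1.82]
[[-0.856 -0.003  0.516]
 [-0.056  0.995 -0.087]
 [-0.513 -0.104 -0.852]]
(-40, 45, 70) [ 44.2  69.4 266.4]
(-25, 45, 38) [ 47.8  72.7 301.4]
(5, 45, 38) [ 22.1  72.6 316.9]
(13, 45, 38) [ 15.2  72.6 321. ]
```

carry_out --plan '[{"xyz":[5,8,32],"turn":0},{"xyz":[12,19,74],"turn":0},{"xyz":[20,30,117],"turn":0},{"xyz":[27,42,160],"turn":0},{"xyz":[34,53,203],"turn":0},{"xyz":[40,63,240],"turn":0},{"xyz":[44.2,69.4,264],"turn":0},{"xyz":[46,71,283],"turn":0},{"xyz":[47.8,72.7,301.4],"turn":0},{"xyz":[40,72.7,306],"turn":0},{"xyz":[30,72.6,312],"turn":0},{"xyz":[22.1,72.6,316.9],"turn":0},{"xyz":[18,72.6,319.4],"turn":0},{"xyz":[15.2,72.6,321],"turn":0},{"xyz":[15.2,72.6,321],"turn":0}]' --gripper 70

```text
clock: 28.75
position: [0.5673, 0.0166, 0.0376]
eef_rot: [-3.017, 0.535, -2.844]
ft_force: [1.6, -10.1, 2.9]
finger_gap: 0.0702
grasp_force: 0.0
```

carry_out --plan '[{"xyz":[-1.3,0,0.8],"turn":0},{"xyz":[-2.6,0,1.5],"turn":0},{"xyz":[-2.6,0,1.5],"turn":0}]'

```text
clock: 29.05
position: [0.57, 0.0173, 0.0376]
eef_rot: [-3.018, 0.535, -2.844]
ft_force: [4.4, -10.9, -0.9]
finger_gap: 0.0699
grasp_force: 0.0
```

carry_out --plan '[{"xyz":[-0.9,0,0.5],"turn":0},{"xyz":[-1.8,0,1],"turn":0},{"xyz":[-1.8,0,1],"turn":0}]'

```text
clock: 29.35
position: [0.572, 0.0178, 0.0377]
eef_rot: [-3.018, 0.535, -2.845]
ft_force: [5.7, -11.5, -1.5]
finger_gap: 0.07
grasp_force: 0.0
```

carry_out --plan '[{"xyz":[1,-4,-0.6],"turn":0},{"xyz":[1,-8,-0.6],"turn":0},{"xyz":[1,-8,-0.6],"turn":0}]'

```text
clock: 29.65
position: [0.5741, 0.0124, 0.041]
eef_rot: [-3.02, 0.541, -2.843]
ft_force: [-1.2, -0.1, -0.4]
finger_gap: 0.0701
grasp_force: 0.4
```

carry_out --plan '[{"xyz":[-1.7,0,1],"turn":0},{"xyz":[-3.4,0,2],"turn":0},{"xyz":[-3.4,0,2],"turn":0}]'

```text
clock: 29.95
position: [0.576, 0.0127, 0.0407]
eef_rot: [-3.019, 0.535, -2.844]
ft_force: [-42.4, 0.2, 22.5]
finger_gap: 0.07
grasp_force: 20.8
```

```bash
python3 -c "
from h import *
shifts([(20,37,38)])"
```

```text
clock 29.95 pn [19.1 36.2 40.7] f_n [-41.2  10.   22.5] q [ 0.47 -0.4  -0.9   0.38 -0.59 -2.05]
[[-0.858 -0.001  0.513]
 [-0.055  0.994 -0.09 ]
 [-0.51  -0.105 -0.854]]
(20, 37, 38) [0.6 1.  2.7]
```

carry_out --plan '[{"xyz":[4,0,-3],"turn":0},{"xyz":[14,0,-10],"turn":0},{"xyz":[32,-1,-26],"turn":0},{"xyz":[45,-1.1,-38],"turn":0},{"xyz":[45,-20,-38],"turn":0},{"xyz":[45.5,-55,-38],"turn":0},{"xyz":[46,-88,-38],"turn":0},{"xyz":[46.2,-97.4,-38],"turn":0},{"xyz":[46.2,-97.4,-38],"turn":0}]'

```text
clock: 30.85
position: [0.5437, -0.0943, 0.0609]
eef_rot: [-3.02, 0.543, -2.844]
ft_force: [-0.4, 0.5, 0.0]
finger_gap: 0.07
grasp_force: 0.0
```

```bash
python3 -c "
from h import *
shifts([(0,-60,50),(28,-60,42),(28,-27,42),(28,-21,42)])"
```

```text
clock 30.85 pn [-37.1 -60.3  60.9] f_n [-0.3  0.6  0. ] q [ 0.25 -0.5  -0.86  0.16 -0.67 -1.65]
[[-0.855 -0.     0.519]
 [-0.054  0.995 -0.088]
 [-0.516 -0.103 -0.85 ]]
(0, -60, 50) [-26.1   1.4  28.5]
(28, -60, 42) [-45.9   2.3  49.8]
(28, -27, 42) [-47.7  35.1  46.9]
(28, -21, 42) [-48.   41.   46.4]
```

carry_out --plan '[{"xyz":[0,1,0],"turn":0},{"xyz":[0,1,0],"turn":0},{"xyz":[0,1,0],"turn":0},{"xyz":[-13,1.2,14],"turn":0},{"xyz":[-26,1.4,28.5],"turn":0},{"xyz":[-38,2,41],"turn":0},{"xyz":[-45.9,2.3,49.8],"turn":0},{"xyz":[-46.5,12,49],"turn":0},{"xyz":[-47,22,48],"turn":0},{"xyz":[-47.3,29,47.4],"turn":0},{"xyz":[-47.6,34,47],"turn":0},{"xyz":[-47.8,38,46.6],"turn":0},{"xyz":[-48,41,46.4],"turn":0},{"xyz":[-48,41,46.4],"turn":0}]' --gripper 0

```text
clock: 32.25
position: [0.597, -0.0409, 0.0417]
eef_rot: [-3.018, 0.541, -2.842]
ft_force: [0.7, -7.3, 0.2]
finger_gap: 0.0003
grasp_force: 3.5
```

carry_out --plan '[{"xyz":[0,1.5,0],"turn":0},{"xyz":[0,3,0],"turn":0},{"xyz":[0,3,0],"turn":0}]'

```text
clock: 32.55
position: [0.5961, -0.0404, 0.0416]
eef_rot: [-3.016, 0.539, -2.844]
ft_force: [3.2, -19.5, 2.8]
finger_gap: 0.0002
grasp_force: 9.9
```

carry_out --plan '[{"xyz":[-1.7,0,1],"turn":0},{"xyz":[-3.4,0,2],"turn":0},{"xyz":[-3.4,0,2],"turn":0}]'

```text
clock: 32.85
position: [0.5993, -0.04, 0.0412]
eef_rot: [-3.016, 0.537, -2.845]
ft_force: [-2.5, -20.6, 5.3]
finger_gap: 0.0001
grasp_force: 9.7
```

```bash
python3 -c "
from h import *
shifts([(28,-45,43),(-40,-45,60),(-140,0,328)])"
```

```text
clock 32.85 pn [ 29.5 -20.4  41.2] f_n [ -7.2 -19.4   5.3] q [ 0.34 -0.31 -0.81  0.28 -0.56 -1.84]
[[-0.857  0.002  0.515]
 [-0.054  0.994 -0.093]
 [-0.512 -0.107 -0.852]]
(28, -45, 43) [  1.7 -24.6  -0.1]
(-40, -45, 60) [ 51.3 -26.6 -49.6]
(-140, 0, 328) [  -2.5  -10.8 -333.6]
```

Dragging applied 7 N towards the back fence with 19 N against the left fence. Withdrawing straight off and up to check.

carry_out --plan '[{"xyz":[0,-8,0],"turn":0},{"xyz":[1.7,-24.6,0],"turn":0},{"xyz":[25,-26,-24],"turn":0},{"xyz":[51.3,-26.6,-49.6],"turn":0},{"xyz":[45,-25,-87],"turn":0},{"xyz":[37,-22,-127],"turn":0},{"xyz":[29,-20,-169],"turn":0},{"xyz":[21,-18,-212],"turn":0},{"xyz":[13,-16,-255],"turn":0},{"xyz":[6,-14,-297],"turn":0},{"xyz":[0,-12,-323],"turn":0},{"xyz":[-2.5,-10.8,-333.6],"turn":0},{"xyz":[-2.5,-10.8,-333.6],"turn":0},{"xyz":[-2.5,-10.8,-333.6],"turn":0}]'

```text
clock: 34.25
position: [0.43, -0.0573, 0.3256]
eef_rot: [-3.021, 0.54, -2.842]
ft_force: [0.2, 0.0, -0.5]
finger_gap: -0.0001
grasp_force: 0.0
```

```bash
python3 chk.py; sed -i 's/^print("fence/print("blk"); [print(y,edges((10,y,47),(95,y,47),4)) for y in (22,35,65,78,104)]\n&/' chk2.py; python3 chk2.py | grep -v bright; python3 - <<'E'
from h import *
a=cv2.imread("pics/s2.png"); b=manip.read_camera("side")[:,:,::-1].copy(); cv2.imwrite("pics/s13.png",b)
d=cv2.absdiff(a,b).max(2)>60; d[:, 420:]=0
n,l,st,c=cv2.connectedComponentsWithStats(d.astype(np.uint8))
print([(st[i,:5].tolist()) for i in range(1,n) if st[i,4]>15])
E
```

```text
34.25 [-139.1    2.1  325.6] [ 0.53 -0.94 -0.63  0.24 -1.39 -1.82]
pred (50, 5, 47) [342.3 195. ]
pred (50, 50, 47) [377.7 198. ]
pred (50, 95, 47) [412.4 201.1]
grey at top face 199 plate 55
[380.  190.7] [37.2 51.4 47. ] 59899.0 (383, 164)
[413.9 203. ] [53.  97.5 47. ] 1196.0 (46, 33)
[343.9 196.9] [53.   7.1 47. ] 1220.0 (46, 34)
[379.2 199.6] [52.6 52.3 47. ] 3926.5 (83, 60)
blk
22 [(31.2, 3.4000000953674316), (52.1, -0.6000000238418579), (71.6, -12.199999809265137), (75.2, -2.0)]
35 [(31.6, 5.5), (34.1, -2.0), (72.0, -13.300000190734863), (75.9, -1.2000000476837158)]
65 [(46.1, -7.5), (59.2, 7.800000190734863), (60.6, 6.699999809265137), (72.0, -12.199999809265137)]
78 [(30.9, 4.099999904632568), (40.1, -0.699999988079071), (72.0, -13.899999618530273), (93.9, 1.100000023841858)]
104 [(48.6, -10.199999809265137), (57.8, 8.5), (70.9, -9.899999618530273), (72.7, -10.300000190734863)]
fence top front edge z67 (x)
-150 [(84.9, 3.200000047683716), (93.6, 2.9000000953674316), (98.2, -2.700000047683716)]
-120 [(79.6, 3.4000000953674316), (81.7, 3.4000000953674316), (95.4, -2.5999999046
[... 1286 characters left out ...]
z47 (y)
34 [(-8.2, 40.5), (111.4, -44.400001525878906), (119.0, 7.199999809265137), (124.5, 2.5), (128.6, -2.700000047683716)]
40 [(-7.5, 38.29999923706055), (46.1, -9.199999809265137), (57.1, 9.800000190734863), (111.4, -38.29999923706055), (122.4, 20.299999237060547)]
60 [(-7.5, 27.299999237060547), (11.8, 15.699999809265137), (40.6, -22.399999618530273), (64.0, 20.299999237060547), (112.1, -32.20000076293945)]
66 [(-7.5, 27.0), (45.4, -11.800000190734863), (59.2, 9.0), (112.1, -33.29999923706055), (118.3, 7.199999809265137)]
[[297, 0, 75, 77, 3620], [406, 54, 14, 26, 242], [344, 85, 3, 17, 45], [322, 86, 3, 18, 52], [395, 93, 14, 22, 122], [302, 207, 36, 41, 705], [306, 234, 14, 16, 115]]
```

The bores now lie on a line parallel to the back fence, the block's left end matches the left fence face, and the cover and bystanders show no change. Handing in.

```bash
python3 -c "
from plant import manip
print(manip.job_done())"
```

```text
the job is handed in; nothing more can be done
None
```

I opened the cover onto its stop and left it there, then pushed the block square into the nest corner against both fences. I handed the job in at about 34 s. The last pictures showed the block parallel to the fences to within about 1 mm, with the cover, ring, disc and case where they should be. While I built up the tool tilt, joint 3 sat at its stated limit (read 1.4916 rad against 1.49) and the wrist force peaked at about 104 N; the hand-in gave no verdict.

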